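Set the brake of the paper roll dispenser to its index clip

ROBOT

A 6-joint arm with a two-finger parallel gripper is mounted at the origin on the work surface. World frame = base frame: x ahead of the robot, y to its left, z up, the work surface at z = 0. Lengths are in m, angles in rad, forces in N, time in s.
With the tool pointing down it reaches from about 0.275 to 0.85 m from the base axis. Payload 19 kg.
Tool frame: the origin (TCP) lies midway between the tips of the shut fingers; the grasp point (between the pads) lies 19 mm behind it (bot.grasp_offset is the distance from the TCP to the grasp point, in m); z points along the fingers, x is the direction in which the jaws open and shut, and the axes are right-handed (so a half turn about z gives the same grasp; the last joint's range is limited). The gripper opens to 85 mm and grips with 20 to 120 N. Pads are 22 mm wide; open, the fingers measure 114 mm over their backs; the gripper's body (76 mm by 85 mm) begins 54 mm behind the grasp point. The pads swing forward as they close: fully open they stand 13 mm farther back than shut.
Start: joints at [-0.134, 0.15, 1.437, -0, 1.554, -0.134], TCP at [0.575, -0, 0.231] pointing down, gripper open.
Joint ranges: [-2.8, 2.8], [-0.68, 2.1], [0.12, 2.68], [-1.39, 4.53], [0.16, 2.79], [-2.81, 2.81]. Speed limits (rad/s): [1.89, 1.89, 2.22, 3.01, 3.01, 3.01].

INTERFACE

Orientations are given as a unit quaternion [x, y, z, w].
In Python, from workcell import bot, eyes gives the robot as it stands.
- The arm moves only by the tool move_arm, never from a script. Its argument "steps" is a list of rows, each a list of 5 numbers: the finger opening in cm, from 0 to 8.54, then the shift along the tool's x, y, z in cm, then the turn about the tool's z in rad. In form: [[grip, dx, dy, dz, roll], ...]. A call has exactly 10 rows; each row shifts and turns the commanded pose from where the row before left it, along the tool's axes as they then stand; what a row does not reach is not made up. A row lasts 1/8 s, in which the tool goes at most 62.5 mm and 10.7 degrees, less where a joint would pass 70% of its speed; a pose out of reach is approached as far as the arm can. A call with a gripper value outside its range is refused whole. The fingers move at their own pace and stop on an object; "force" is the grip in N (left out, the last holds). Time passes only in rows, so rows that do not move let the fingers close, or fill a call up. It gives the time, the measured TCP pose, the force and the opening at its end, in the units of the state.
- bot.get_state(): the state, without advancing time (a new reading comes with each control period).
- eyes.get_image(name): name is "scene" or "side" or "wrist"; returns the picture (400x640x3 uint8, blue, green, red); there is no depth.
- eyes.camera_params(name): a dict with "mtx" (3x3 intrinsics, pixels), "origin" and "orientation" of the camera in the world. Camera axes: x right, y down, z forward; pixel columns grow to the right and rows downward; lengths in m; the calibration is good to about 2 mm. The wrist camera is an equidistant fisheye: a pixel r from the principal point sees the ray r / f radians off the axis. A picture is of the moment at which its call begins: read the wrist's pose just before it. camera_params takes no time and is no camera call; for the wrist camera it gives the pose at the moment of the call.
- bot.sign_off(): hands the job in, once; it reports no verdict.
The state is a dict: "t": time; "joint_positions": joint angles; "qvel": joint speeds; "joint_efforts": joint torques, N m; "eef_pos": TCP position; "tcp_rot": TCP orientation; "ft_force": force on the tool from outside, world axes, zero at the start; "ft_torque": the same for the moment, N m; "opening": finger opening in m.
Only numpy, scipy, OpenCV 4.12 (cv2) and the standard library are available. Lean on these libraries where they do the work, as an engineer would, in place of code of your own. Each camera call takes 0.05 s, during which the arm holds its last target. There are 200 camera calls.

TASK

The removable black tension knob stands in the white tray. Seat it fully down on the flat tang of the paper dispenser's spindle, feeling gently for the slot, and turn it clockwise until the pointer of the sprung brake arm stands at the index clip, without forcing the knob or running the pointer well past the clip. Then take the knob off, stand it upright back in the tray and let go; work the brake only through the knob, keep the gripper off the dispenser, and leave the cameras lying where they are.

Things in the scene. Friction and masses are not known exactly. Their poses are not given: they have to be found in the camera images.
- dispenser: Paper roll dispenser, fixed: grey base plate 230 x 280 x 12 mm, cream paper roll (74 mm thick, top 93 mm up) along its +x side. Origin: centre of the plate's underside; x and y along the plate's sides, z up. At x -60, y -95 mm a grey gear housing 60 x 62 mm, 48 mm high, with a steel collar (34 mm across, top 52 mm up) from which the spindle's tang rises. Clockwise from above tightens the brake.
- spindle_top (a point): Point on the spindle's upright axis at the top of its tang, 66 mm up; axes of the dispenser, not turning. The tang is a flat steel blade 28 x 8 mm, 14 mm high above the collar. At the start its length lies along the dispenser's y within 0.5 rad; not measured: feel or look. 0.3 to 1.5 rad of turn are needed; about 0.1 N m resists; it stays where left. The knob has 0.07 rad of play on it.
- pointer (a point): Tip of the narrow steel pointer on the sprung brake arm, 31 mm above the table. The arm, 120 mm long, lies roughly along the dispenser's +y and swings about an upright pivot on the plate; as the spindle tightens, the tip moves to the dispenser's +x by about 40 mm per rad of spindle. It starts on the -x side of the index clip.
- index (a point): The set mark: near (-y) edge of the upright 3 mm thick fin of the dark steel index clip on the aluminium scale plate, just beyond the pointer's end; the clip stands elsewhere on the scale each time. Axes of the dispenser. The pointer is at the mark when both have the same x along the dispenser's x axis.
- knob_grip (a point): The loose removable tension knob, black plastic, 60 mm high, about 90 g; this point lies on its axis, 42 mm above its underside, in its flat grip: a blade 14 mm thick (knob's x), 42 mm long (knob's y), reaching from 24 to 60 mm up. Below it the skirt: 32 (x) x 48 (y) mm, 24 mm high. It stands upright in the tray at the start.
- knob_base (a point): Middle of the knob's underside, on its axis; same axes as the knob. Here opens the slot that fits over the tang: 10 mm (x) x 30 mm (y), 16 mm deep. When fully seated the underside rests on the spindle's collar.
- tray: Shallow white tray, fixed, 210 (x) x 240 (y) mm outside, 32 mm high, walls 4 mm; origin at the centre of its underside, its floor 4 mm up. The knob stands in its -x, -y quarter; two cameras lie at its +x and +y sides.
- camera_a: Compact camera lying in the tray near its +x wall, 58 x 92 x 32 mm; origin in the middle of its underside. Leave alone.
- camera_b: Another such camera, lying near the tray's +y wall. Leave alone.
Not all that is in view belongs to the job. What is shaped like the part that bears knob_grip but blue or red is not meant.

How it is judged:
By the outcome, as a careful person would: the job done as asked, in the order asked, and still so for the second after the job is handed in, with the robot touching nothing.
It also fails if it takes over 64 s, if anything falls off the work surface, if the arm or the gripper's body presses on something with over 40 N, if the wrist force passes 120 N, or if a joint passes its speed limit or range.

## Working session

There is one attempt and no reset: what is moved stays moved. The work goes in short steps, Python scripts to look and compute and a tool call to move; the robot and the scene stay as the last step left them, time stands still between calls to the robot, and variables do not carry over. Pictures are saved under pics/ and viewed, about 8 in all and at most 12, crops included, and the job is handed in when it is done.

Besides the shell and the picture viewer there is one more tool, called after "Request:" in YAML: its name, and indented under it one key for each argument. move_arm: Moves the arm, as the interface text tells. Its arguments: {"type":"object","properties":{"steps":{"type":"array"},"force":{"type":"number"}},"required":["steps"]}

```bash
mkdir -p pics; ls; cat > h.py <<'E'
import numpy as np, cv2
from scipy.spatial.transform import Rotation as R
from workcell import bot, eyes
def grab(n,f):
    p=eyes.camera_params(n); im=eyes.get_image(n); cv2.imwrite('pics/'+f,im); return im,p
def ray(p,u,v,fish=False):
    K=np.array(p['mtx']); x=(u-K[0,2])/K[0,0]; y=(v-K[1,2])/K[1,1]
    if fish:
        t=np.hypot(x,y); s=np.sin(t)/max(t,1e-9); d=np.array([x*s,y*s,np.cos(t)])
    else: d=np.array([x,y,1.])
    o=np.array(p['orientation']); Rm=R.from_quat(o).as_matrix() if o.size==4 else o
    return np.array(p['origin']), Rm@(d/np.linalg.norm(d))
def onz(p,u,v,z,fish=False):
    o,d=ray(p,u,v,fish); return o+d*(z-o[2])/d[2]
def proj(p,X,fish=False):
    o=np.array(p['orientation']); Rm=R.from_quat(o).as_matrix() if o.size==4 else o
    c=Rm.T@(np.array(X)-np.array(p['origin'])); K=np.array(p['mtx'])
    if fish:
        r=np.hypot(c[0],c[1]); t=np.arctan2(r,c[2]); c=np.array([c[0]/r*t,c[1]/r*t,1])
    return K[0,0]*c[0]/c[2]+K[0,2],K[1,1]*c[1]/c[2]+K[1,2]
E
python3 - <<'E'
from h import *
a=[grab(n,n+'0.png') for n in('scene','side','wrist')]
for i,p in a: print(p)
cv2.imwrite('pics/m0.png',cv2.resize(np.vstack([a[0][0],a[1][0]]),(480,600)))
print(bot.get_state())
E
```

```text
pics
{'mtx': array([[379.86861099,   0.        , 315.3369674 ],
       [  0.        , 379.86861099, 199.73447756],
       [  0.        ,   0.        ,   1.        ]]), 'origin': array([ 0.81553893, -0.3951991 ,  0.59022211]), 'orientation': array([ 0.88129368,  0.22804004, -0.11064017, -0.39884576])}
{'mtx': array([[516.05842002,   0.        , 308.16492201],
       [  0.        , 516.05842002, 190.99368618],
       [  0.        ,   0.        ,   1.        ]]), 'origin': array([ 0.23885565, -0.72596813,  0.87908103]), 'orientation': array([ 0.9030188 , -0.13067683,  0.06531152, -0.40399879])}
{'mtx': array([[309.70691629,   0.        , 313.41274397],
       [  0.        , 309.70691629, 201.77337178],
       [  0.        ,   0.        ,   1.        ]]), 'origin': array([0.57572844, 0.07002455, 0.3727291 ]), 'orientation': array([ 9.90122359e-01,  2.46181316e-05, -3.01596357e-04,  1.40205643e-01])}
{'t': 0.15, 'joint_positions': array([-1.33975200e-01,  1.50854068e-01,  1.43785031e+00,  8.40390884e-06,
        1.55382202e+00, -1.33989164e-01]), 'qvel': array([-5.44576181e-04, -3.04275948e-03, -2.76211461e-03,  7.46020429e-05,
        1.48435501e-03, -4.43905584e-04]), 'joint_efforts': array([ 2.28272773e-03, -7.13383126e+01, -5.71041870e+01, -3.10331814e-05,
        7.20541226e-03, -6.05664604e-05]), 'eef_pos': array([5.74808251e-01, 2.30392146e-05, 2.30840583e-01]), 'tcp_rot': array([ 9.99999891e-01,  6.90866863e-06, -4.62128416e-04, -6.65294575e-05]), 'ft_force': array([-0.21727655,  0.95738336,  1.05787087]), 'ft_torque': array([-0.00132912,  0.0293733 ,  0.00921418]), 'opening': 0.0853783348183224}
```

View pics/scene0.png

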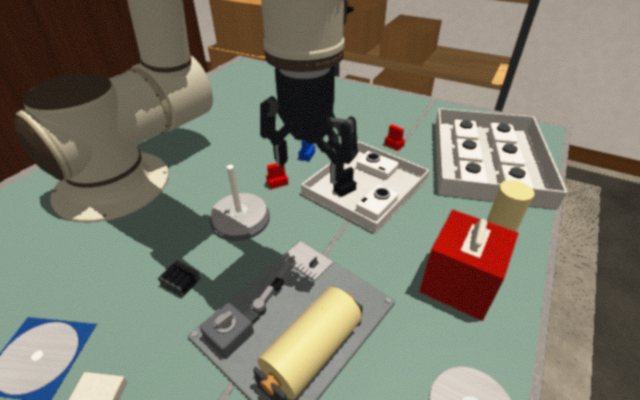

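View pics/side0.png

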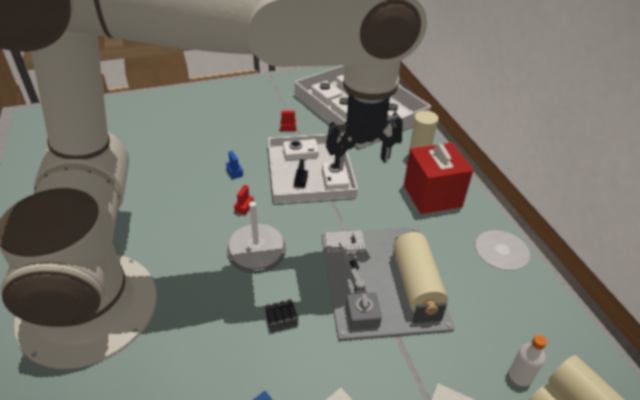

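The scene view shows the dispenser at (290,315), with its housing at (225,325), its roll at (310,340) and the clip at (310,262). The tray is at (365,185). The side view shows a black knob in the tray at (301,173). The lookalikes are red at (244,200) and (288,120) and blue at (234,164). Black and standing in the tray fits the description, so next I'll take one enlarged crop to confirm it and measure.

```bash
python3 - <<'E'
import cv2,numpy as np
s=cv2.imread('pics/side0.png');c=cv2.imread('pics/scene0.png');w=cv2.imread('pics/wrist0.png')
f=lambda im,x,y,W,H,k:cv2.resize(im[y:y+H,x:x+W],None,fx=k,fy=k,interpolation=cv2.INTER_CUBIC)
a=f(s,262,128,100,75,4);b=f(s,320,225,133,112,3)
d=f(c,295,140,100,75,4);e=f(c,186,238,133,112,3)
m=np.vstack([np.hstack([a,d])[:260],np.hstack([np.pad(b,((0,0),(0,1),(0,0))),np.pad(e,((0,0),(0,1),(0,0)))])])
print(m.shape);cv2.imwrite('pics/m1.png',m)
E
```

```text
(596, 800, 3)
```

View pics/m1.png

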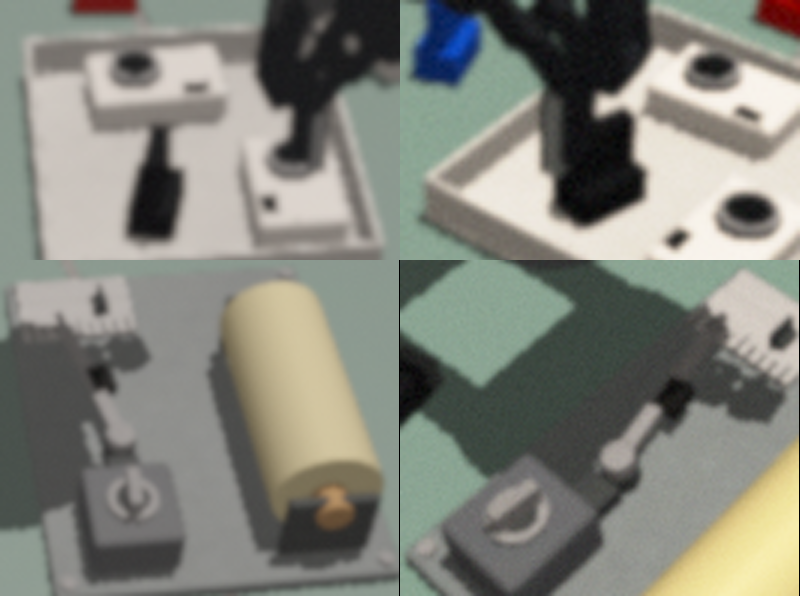

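View pics/wrist0.png

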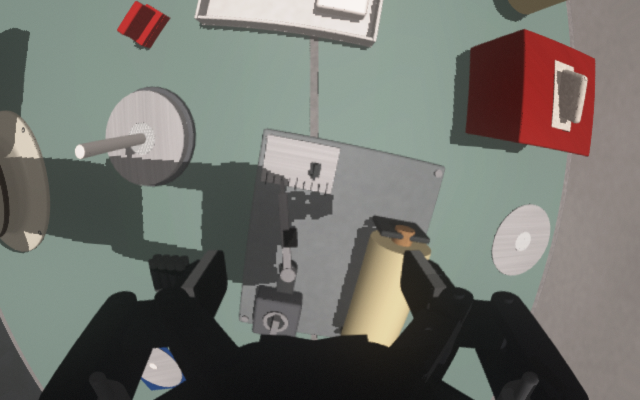

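The crop confirms the black knob in the tray, at about (301,173) in the side view and (345,185) in the scene view, where a finger partly hides it. The steel tang and collar are at side (364,304), the clip at side (353,240) and the pointer near side (346,252).

```bash
python3 - <<'E'
from h import *
S=eyes.camera_params('side');C=eyes.camera_params('scene');W=eyes.camera_params('wrist')
for n,p,f,pts in(('side',S,0,[(322.7,232.3),(419,228),(452.3,330.7),(338,337)]),('wrist',W,1,[(264,129),(443,165),(241,321)])):
    for q in pts: print(n,q,onz(p,*q,.012,f).round(4))
print('collar',onz(S,364.3,304.3,.052),onz(C,225.3,323.7,.052),onz(W,274,322,.052,1))
print('tray rim side',[onz(S,262+x/4,128+y/4,.032).round(3) for x,y in((25,40),(385,240))])
print('knob skirt bottom',onz(S,262+150/4,128+237/4,.01),'top',onz(S,262+160/4,128+150/4,.064),onz(C,295+200/4,140+160/4,.064))
print('red? knob',onz(C,295+200/4,140+215/4,.004))
E
```

```text
side (322.7, 232.3) [0.5211 0.0559 0.012 ]
side (419, 228) [0.7427 0.0064 0.012 ]
side (452.3, 330.7) [ 0.6819 -0.2654  0.012 ]
side (338, 337) [ 0.4637 -0.216   0.012 ]
wrist (264, 129) [0.518 0.054 0.012]
wrist (443, 165) [0.7375 0.0136 0.012 ]
wrist (241, 321) [ 0.4685 -0.2178  0.012 ]
collar [ 0.52610493 -0.18556984  0.052     ] [ 0.5278621  -0.18724904  0.052     ] [ 0.52447483 -0.18499039  0.052     ]
tray rim side [array([0.481, 0.425, 0.032]), array([0.647, 0.158, 0.032])]
knob skirt bottom [0.51386834 0.22507181 0.01      ] top [0.52575927 0.2438871  0.064     ] [0.5392229  0.21735685 0.064     ]
red? knob [0.53099796 0.23944873 0.004     ]
```

Request:
move_arm:
  steps:
    - [8.5, -1.1, -3.4, 0, 0]
    - [8.5, -1.1, -3.4, 0, 0]
    - [8.5, -1.1, -3.4, 0, 0]
    - [8.5, -1.1, -3.4, 0, 0]
    - [8.5, -1.1, -3.4, 0, 0]
    - [8.5, 0, 0, 0, 0]
    - [8.5, 0, 0, 0, 0]
    - [8.5, 0, 0, 0, 0]
    - [8.5, 0, 0, 0, 0]
    - [8.5, 0, 0, 0, 0]

```text
t: 1.4
eef_pos: [0.5201, 0.1696, 0.2312]
tcp_rot: [1.0, -0.0, -0.0, -0.0]
ft_force: [0.5, 0.1, 0.4]
opening: 0.085
```

```bash
python3 - <<'E'
from h import *
im,p=grab('wrist','w1.png'); s,ps=grab('scene','s1.png')
t=bot.get_state();print(t['t'],t['eef_pos'],t['tcp_rot'])
u,v=map(int,proj(p,[.52,.235,.03],1)); u2,v2=map(int,proj(ps,[.53,.23,.03]));print(u,v,u2,v2)
f=lambda im,x,y,W,H,k:cv2.resize(im[max(y,0):y+H,max(x,0):x+W],(int(W*k),int(H*k)),interpolation=cv2.INTER_CUBIC)
x,y=max(u-70,0),max(v-70,0);print(x,y,u2-50,v2-50)
cv2.imwrite('pics/m2.png',np.hstack([f(im,x,y,140,140,2.85),f(s,u2-50,v2-50,100,100,3.99)]))
E
```

```text
1.5 [0.5200511  0.1697848  0.23126813] [ 9.99999986e-01 -1.60104864e-04 -5.10982178e-05 -5.99003329e-06]
312 118 343 187
242 48 293 137
```

View pics/m2.png

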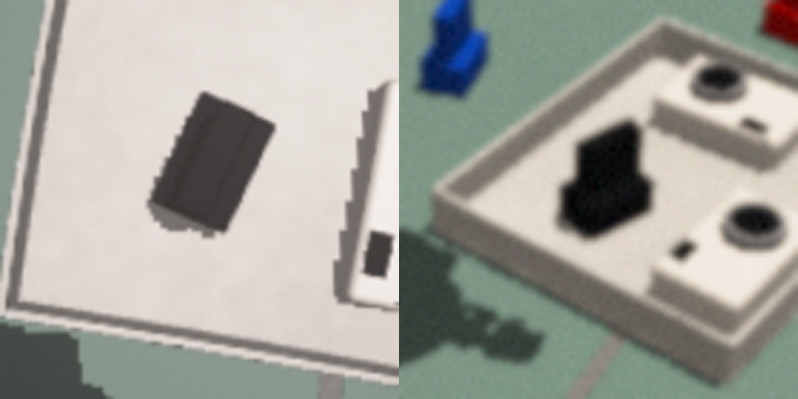

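The wrist crop shows the knob at pixel (316,106), its length about 0.4–0.5 rad off the image vertical. The scene crop confirms that it's black, upright and standing in the tray, with the cameras at the +x and +y sides.

```bash
cat >> h.py <<'E'
def knob(im,p,z=.028,box=(260,50,385,185),thr=75):
    x0,y0,x1,y1=box; g=cv2.cvtColor(im,6)[y0:y1,x0:x1]; m=(g<thr).astype(np.uint8)
    c=max(cv2.findContours(m,0,1)[0],key=cv2.contourArea)[:,0]+[x0,y0]
    P=np.array([onz(p,u,v,z,True)[:2] for u,v in c],np.float32)
    return cv2.minAreaRect(P*1000)
E
python3 - <<'E'
from h import *
im=cv2.imread('pics/w1.png');p=eyes.camera_params('wrist')
for t in(70,85,100):print(knob(im,p,thr=t,box=(285,70,345,140)))
q=[(25,0)]
# tray corner inner bottom-left & edges
for a in((5,305),(395,378),(50,0)): print(onz(p,242+a[0]/2.85,48+a[1]/2.85,.032,True))
print([onz(p,242+a/2.85,48+b/2.85,.028,True).round(4) for a,b in((203,92),(275,125),(224,236),(150,205))])
E
```

```text
((523.8284301757812, 250.96176147460938), (46.356964111328125, 29.6322021484375), 65.47257232666016)
((523.7077026367188, 250.88092041015625), (47.52445602416992, 31.03649139404297), 65.36434936523438)
((523.9174194335938, 250.78829956054688), (48.360782623291016, 31.623476028442383), 63.871612548828125)
[0.44258097 0.19595615 0.032     ]
[0.59783159 0.16629234 0.032     ]
[0.46215445 0.3160838  0.032     ]
[array([0.5208, 0.2782, 0.028 ]), array([0.5485, 0.2655, 0.028 ]), array([0.5289, 0.2217, 0.028 ]), array([0.5003, 0.234 , 0.028 ])]
```

Request:
move_arm:
  steps:
    - [4.5, 0.1, -2, 2.5, 0]
    - [4.5, 0.1, -2, 2.5, 0]
    - [4.5, 0.1, -2, 2.5, 0]
    - [4.5, 0.1, -2, 2.5, 0]
    - [4.5, 0, 0, 0, 0.11]
    - [4.5, 0, 0, 0, 0.11]
    - [4.5, 0, 0, 0, 0.11]
    - [4.5, 0, 0, 0, 0.1]
    - [4.5, 0, 0, 0, 0]
    - [4.5, 0, 0, 0, 0]
  force: 40

```text
t: 2.75
eef_pos: [0.524, 0.25, 0.1313]
tcp_rot: [0.977, -0.212, -0.0, 0.0]
ft_force: [-0.2, -0.2, -0.7]
opening: 0.0449
```

```bash
python3 - <<'E'
from h import *
im,p=grab('wrist','w2.png'); s,_=grab('side','s2.png')
t=bot.get_state();T=t['eef_pos'];print(t['t'],T,R.from_quat(t['tcp_rot']).as_matrix().round(3)[:,0],t['opening'])
cv2.imwrite('pics/m3.png',np.vstack([im[130:400],cv2.resize(s[60:220,180:450],(640,379))[:325]]))
E
```

```text
2.85 [0.52395809 0.24995341 0.13126375] [ 0.91  -0.416 -0.   ] 0.04511209167605208
```

View pics/m3.png

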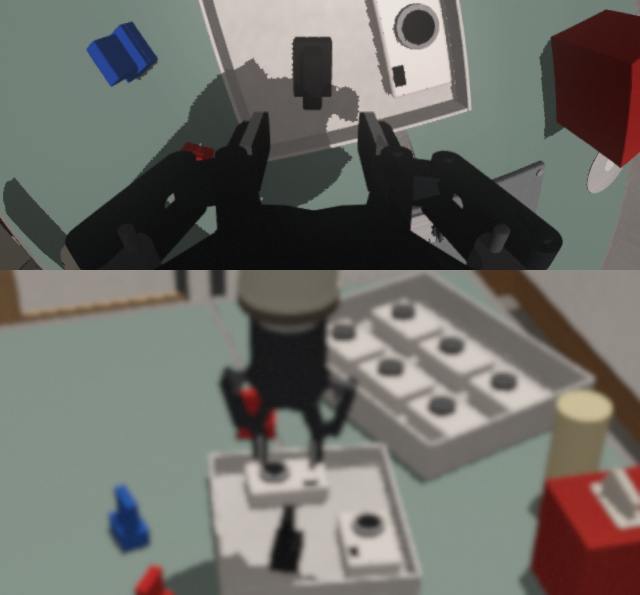

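The knob blade at (312,73) in the wrist view sits midway between the pads (262 and 365) and is aligned with them. I'll go down and grip.

Request:
move_arm:
  steps:
    - [4.5, 0, 0, 3, 0]
    - [4.5, 0, 0, 3, 0]
    - [4.5, 0, 0, 2.2, 0]
    - [4.5, 0, 0, 1.6, 0]
    - [4.5, 0, 0, 0, 0]
    - [0, 0, 0, 0, 0]
    - [0, 0, 0, 0, 0]
    - [0, 0, 0, 0, 0]
    - [0, 0, 0, 0, 0]
    - [0, 0, 0, 0, 0]
  force: 40

```text
t: 4.1
eef_pos: [0.5242, 0.2501, 0.0339]
tcp_rot: [0.977, -0.213, 0.0, -0.0]
ft_force: [-1.2, 0.1, 6.9]
opening: 0.0136
```

Request:
move_arm:
  steps:
    - [0, 0, 0, -2, 0]
    - [0, 0, 0, -4.6, 0]
    - [0, 0, 0, -5, 0]
    - [0, 0, 0, -5, 0]
    - [0, 2.7, 5.4, 0, 0]
    - [0, 2.7, 5.4, 0, 0]
    - [0, 2.7, 5.4, 0, 0]
    - [0, 2.7, 5.4, 0, 0]
    - [0, 1.2, 2.6, 0, 0]
    - [0, 0, 0, 0, 0]

```text
t: 5.35
eef_pos: [0.532, -0.0219, 0.1992]
tcp_rot: [0.977, -0.215, -0.0, 0.0]
ft_force: [0.3, 0.6, -0.5]
opening: 0.0133
```

```bash
python3 - <<'E'
from h import *
im,p=grab('wrist','w3.png'); s,ps=grab('side','s3.png'); c,pc=grab('scene','c3.png')
t=bot.get_state();print(t['t'],t['eef_pos'],t['opening'],t['ft_force'])
f=lambda im,x,y,W,H,k:cv2.resize(im[y:y+H,x:x+W],(int(W*k),int(H*k)),interpolation=cv2.INTER_CUBIC)
m=np.hstack([f(s,335,285,50,50,8),f(c,195,295,50,50,8)])
cv2.imwrite('pics/m4.png',np.vstack([m,np.pad(f(im,230,150,250,65,3.2)[:200],((0,0),(0,0),(0,0)))]))
print(proj(p,[.526,-.186,.066],1), proj(p,[.53,0,.03],1))
E
```

```text
5.5 [ 0.53212719 -0.01942159  0.1992565 ] 0.013227782595910016 [-0.5899837  -0.33473147 -1.08078397]
(np.float64(368.9131305521381), np.float64(323.48766710852624)) (np.float64(301.53389619175937), np.float64(165.29932512449113))
```

View pics/m4.png

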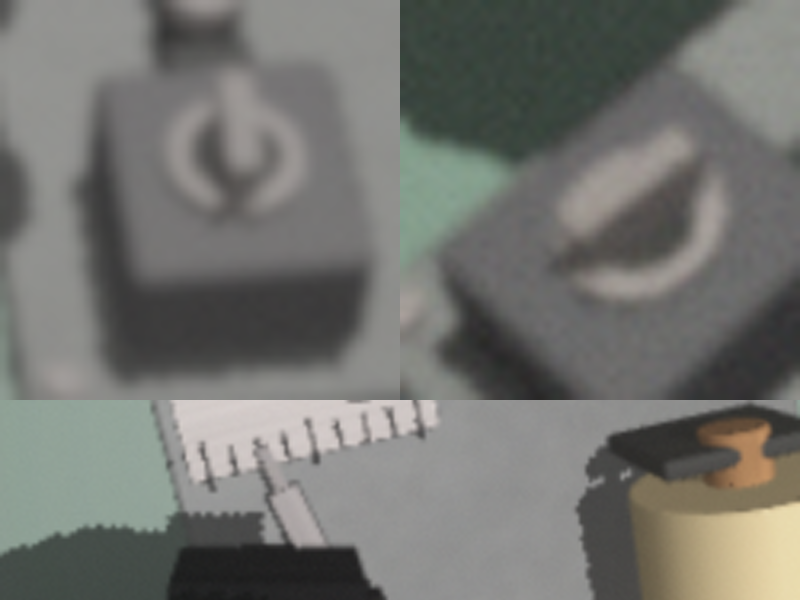

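The side and scene crops show the tang top clearly, running from (364,294) to (365,306) in the side view. In the wrist view the pointer end is at (311,165), by the scale ticks. I'll now work out the tang's centre and angle.

```bash
python3 - <<'E'
from h import *
S=eyes.camera_params('side');C=eyes.camera_params('scene')
sp=lambda x,y:(335+x/8,285+y/8); cp=lambda x,y:(195+(x-400)/8,295+y/8)
for n,P,a,b in(('side',S,sp(233,72),sp(240,170)),('scene',C,cp(577,222),cp(688,142))):
    A=onz(P,*a,.066);B=onz(P,*b,.066); d=B-A
    print(n,(A+B)[:2]/2,np.linalg.norm(d),np.degrees(np.arctan2(d[1],d[0]))%180)
hs=[onz(S,*sp(*q),.048)[:2] for q in((100,72),(330,62),(365,268),(133,283))]
print('housing side',np.mean(hs,0),np.round(hs,4).tolist())
hc=[onz(C,*cp(*q),.048)[:2] for q in((660,70),(800,195),(620,400),(437,245))]
print('housing scene',np.mean(hc,0),np.round(hc,4).tolist())
# collar ring outer ellipse centres
print('collar',onz(S,*sp(235,152),.052),onz(C,*cp(648,213),.052))
# plate fit
q=np.array([(.5211,.0559),(.7427,.0064),(.6819,-.2654),(.4637,-.216)]);l=np.array([(-115,140),(115,140),(115,-140),(-115,-140)])/1000
for use in([0,1,2,3],[0,1,2]):
    a=q[use]-q[use].mean(0);b=l[use]-l[use].mean(0);th=np.arctan2((b[:,0]*a[:,1]-b[:,1]*a[:,0]).sum(),(a*b).sum())
    Rm=np.array([[np.cos(th),-np.sin(th)],[np.sin(th),np.cos(th)]]);c=q[use].mean(0)-Rm@l[use].mean(0)
    print(th,c,c+Rm@[-.06,-.095])
t=bot.get_state();print(R.from_quat(t['tcp_rot']).as_matrix().round(4)[:,0],t['eef_pos'])
E
```

```text
side [ 0.5253179  -0.18568666] 0.028560379754069515 71.90435220072841
scene [ 0.52707542 -0.18542721] 0.0252918524776992 72.44865483668961
housing side [ 0.52533882 -0.1867381 ] [[0.5045, -0.1506], [0.5605, -0.1638], [0.5454, -0.2221], [0.491, -0.2105]]
housing scene [ 0.52276127 -0.18585438] [[0.5052, -0.1552], [0.5485, -0.1644], [0.5451, -0.2158], [0.4923, -0.208]]
collar [ 0.52650191 -0.1849554   0.052     ] [ 0.52648393 -0.18386098  0.052     ]
-0.2169161648701991 [ 0.60235  -0.104775] [ 0.52331024 -0.18463561]
-0.2217996265804581 [ 0.60090639 -0.1047907 ] [ 0.52147758 -0.18426437]
[ 9.091e-01 -4.166e-01 -3.000e-04] [ 0.53212719 -0.01942159  0.1992565 ]
```

Request:
move_arm:
  steps:
    - [0, 0, 0, 0, -0.12]
    - [0, 1.1, 4, 0, 0]
    - [0, 1.1, 4, 0, 0]
    - [0, 1.1, 4, 0, 0]
    - [0, 1.14, 3.96, 0, 0]
    - [0, 0, 0, 3, 0]
    - [0, 0, 0, 3, 0]
    - [0, 0, 0, 2.4, 0]
    - [0, 0, 0, 0, 0]
    - [0, 0, 0, 0, 0]

```text
t: 6.75
eef_pos: [0.5263, -0.1851, 0.1164]
tcp_rot: [0.988, -0.154, 0.0, 0.0]
ft_force: [0.2, -0.0, -0.7]
opening: 0.0132
```

```bash
python3 - <<'E'
from h import *
im,p=grab('wrist','w4.png'); s,ps=grab('side','s4.png'); c,pc=grab('scene','c4.png')
t=bot.get_state();print(t['t'],t['eef_pos'],R.from_quat(t['tcp_rot']).as_matrix().round(4)[:,0],t['ft_force'],t['ft_torque'])
f=lambda im,x,y,W,H,k:cv2.resize(im[y:y+H,x:x+W],(int(W*k),int(H*k)),interpolation=cv2.INTER_CUBIC)
u,v=map(int,proj(ps,[.526,-.186,.07]));u2,v2=map(int,proj(pc,[.526,-.186,.07]));print(u,v,u2,v2)
m=np.hstack([f(s,u-35,v-35,70,70,5.71)[:398,:398],f(c,u2-35,v2-35,70,70,5.71)[:398,:398]])
cv2.imwrite('pics/m5.png',np.vstack([m,f(im,200,130,240,60,3.318)[:199,:796]]))
E
```

```text
6.9 [ 0.52627451 -0.1855321   0.11641758] [ 0.9524 -0.3047  0.0016] [-0.20720888 -0.18469221 -0.76380595] [-0.03411056  0.05190731 -0.02702266]
365 298 222 316
```

View pics/m5.png

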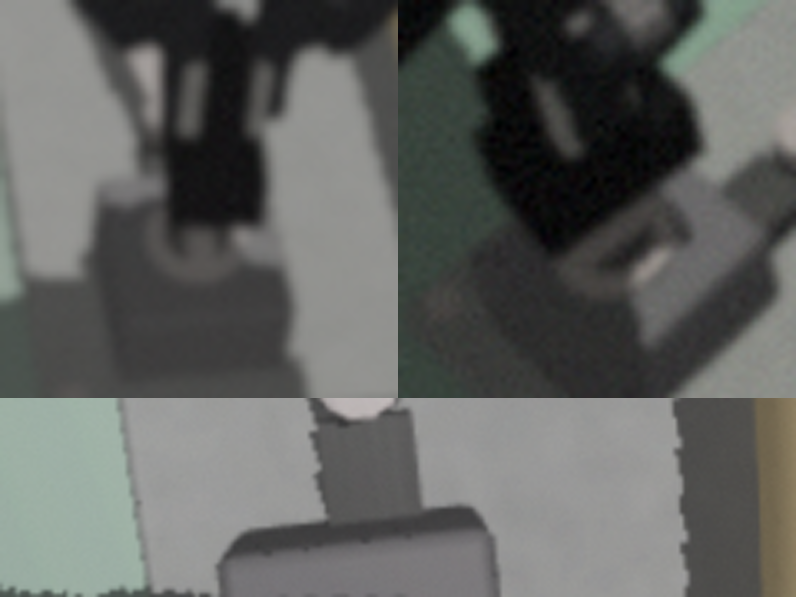

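Side and scene crops show the knob upright just above the tang, its blade roughly aligned with it. I'll lower gently and feel.

Request:
move_arm:
  steps:
    - [0, 0, 0, 0.8, 0]
    - [0, 0, 0, 0.6, 0]
    - [0, 0, 0, 0.2, 0]
    - [0, 0, 0, 0.2, 0]
    - [0, 0, 0, 0.2, 0]
    - [0, 0, 0, 0.2, 0]
    - [0, 0, 0, 0.2, 0]
    - [0, 0, 0, 0, 0]
    - [0, 0, 0, 0, 0]
    - [0, 0, 0, 0, 0]
  force: 40

```text
t: 8.15
eef_pos: [0.5256, -0.1854, 0.0911]
tcp_rot: [0.988, -0.154, -0.0, -0.0]
ft_force: [-4.1, 1.0, -3.7]
opening: 0.0131
```

```bash
python3 - <<'E'
from h import *
t=bot.get_state();print(t['t'],t['eef_pos'],t['ft_force'],t['ft_torque'],t['opening'])
E
```

```text
8.15 [ 0.52555454 -0.18544058  0.09106647] [-4.06233896  0.9768878  -3.70576669] [0.23637672 0.77190904 0.01526322] 0.01311311323622933
```

Request:
move_arm:
  steps:
    - [0, -0.05, 0, 0, 0]
    - [0, 0, 0, 0.2, 0]
    - [0, 0, 0, 0.2, 0]
    - [0, 0, 0, 0.2, 0]
    - [0, 0, 0, 0.1, 0]
    - [0, 0, 0, 0.1, 0]
    - [0, 0, 0, 0.1, 0]
    - [0, 0, 0, 0.05, 0]
    - [0, 0, 0, 0, 0]
    - [0, 0, 0, 0, 0]

```text
t: 9.4
eef_pos: [0.5253, -0.1854, 0.0819]
tcp_rot: [0.988, -0.154, 0.0, 0.0]
ft_force: [-1.6, 0.2, 3.0]
opening: 0.0136
```

```bash
python3 - <<'E'
from h import *
s,ps=grab('side','s5.png'); c,pc=grab('scene','c5.png');im,p=grab('wrist','w5.png')
t=bot.get_state();print(t['t'],t['eef_pos'],t['ft_force'],t['ft_torque'],t['opening'])
f=lambda im,x,y,W,H,k:cv2.resize(im[y:y+H,x:x+W],(int(W*k),int(H*k)),interpolation=cv2.INTER_CUBIC)
m=np.hstack([f(s,325,260,80,60,5),f(c,187,281,80,60,5)])
m2=np.hstack([f(s,320,225,80,57,5)[:290],f(c,250,235,80,57,5)[:290]])
cv2.imwrite('pics/m6.png',np.vstack([m,m2]))
E
```

```text
9.55 [ 0.52532381 -0.18540957  0.08191285] [-3.20215956  1.470057    3.58290941] [0.16975273 0.4656351  0.03090384] 0.012822468796270893
```

View pics/m6.png

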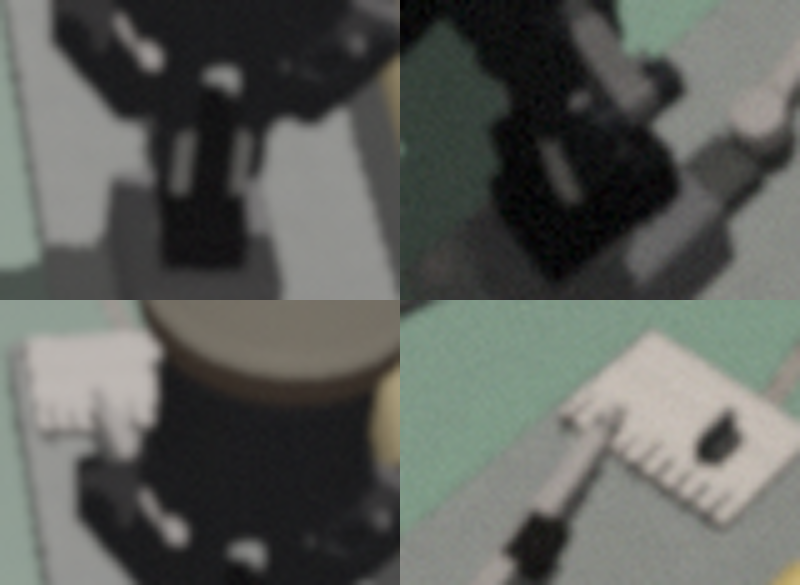

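The knob stands with its skirt on the collar, at the seated height expected (TCP 0.0819). In the scene view the pointer tip is at about (293,257) and the clip at about (313,262). I'll enlarge both to measure.

```bash
python3 - <<'E'
from h import *
w=cv2.imread('pics/w3.png');c=cv2.imread('pics/c5.png')
f=lambda im,x,y,W,H,k:cv2.resize(im[y:y+H,x:x+W],(int(W*k),int(H*k)),interpolation=cv2.INTER_CUBIC)
cv2.imwrite('pics/m7.png',np.hstack([f(w,275,105,100,75,4),f(c,280,240,50,37.5.__int__()+1,8)[:300]]))
E
```

```text
(no output)
```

View pics/m7.png

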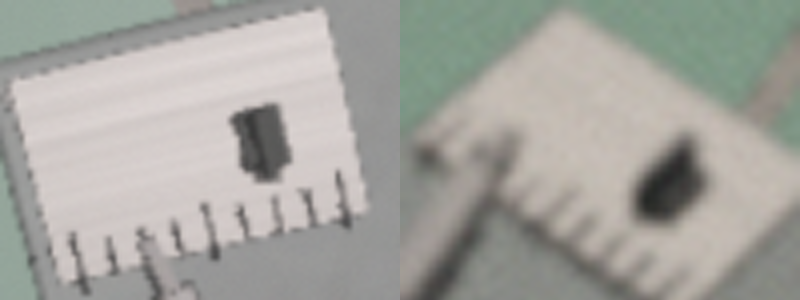

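```bash
cat >> h.py <<'E'
def wcam(pos,quat):  # wrist camera pose for a stored TCP pose
    p=dict(eyes.camera_params('wrist'));t=bot.get_state();q=R.from_quat(t['tcp_rot']);n=R.from_quat(quat)
    p['origin']=np.array(pos)+n.apply(q.inv().apply(p['origin']-t['eef_pos']))
    p['orientation']=(n*q.inv()*R.from_quat(p['orientation'])).as_quat(); return p
def disp(X,th=-.205,c=(.6025,-.105)):
    return R.from_euler('z',-th).apply(np.array(X)-[c[0],c[1],0])*1000
E
python3 - <<'E'
from h import *
W=wcam([.53213,-.01942,.19926],[.977,-.2135,0,0]);C=eyes.camera_params('scene')
w=lambda x,y,z:onz(W,275+x/4,105+y/4,z,True);c=lambda x,y,z:onz(C,280+(x-400)/8,240+y/8,z)
print('tip',disp(w(147,233,.031)),disp(c(510,140,.031)))
for z in(.015,.02,.03):print(z,'clip near w',disp(w(268,180,z)),'mid w',disp(w(262,145,z)),'c near',disp(c(645,205,z)),'c mid',disp(c(672,180,z)))
print('clip top w',[disp(w(x,y,.035)) for x,y in((240,110),(277,105),(290,165))])
for a,b in(((325,10),(365,210)),((10,80),(325,10))):
    A,B=w(*a,.02),w(*b,.02);print('scale edge',A,B,np.arctan2((B-A)[1],(B-A)[0]))
A,B=c(562,10,.02),c(415,140,.02);print(A,B)
E
```

```text
tip [-82.21409101  90.27123302  31.        ] [-80.4789364   84.44988759  31.        ]
0.015 clip near w [-48.43329077  94.67613582  15.        ] mid w [-48.03424442 104.14282745  15.        ] c near [-51.78051245 100.14705843  15.        ] c mid [-51.91090614 110.13382666  15.        ]
0.02 clip near w [-48.76088968  95.33693435  20.        ] mid w [-48.36795986 104.6585216   20.        ] c near [-49.00390133  97.1838383   20.        ] c mid [-49.1331616 107.0837986  20.       ]
0.03 clip near w [-49.41608749  96.65853139  30.        ] mid w [-49.03539075 105.68990992  30.        ] c near [-43.45067909  91.25739804  30.        ] c mid [-43.57767252 100.98374247  30.        ]
clip top w [array([-52.8376003 , 115.87923277,  35.        ]), array([-43.63214038, 115.1634828 ,  35.        ]), array([-43.59132356,  99.83644457,  35.        ])]
scale edge [0.60575875 0.032956   0.02      ] [ 0.59451922 -0.01943995  0.02      ] -1.7821054780333632
scale edge [0.52439424 0.05003483 0.02      ] [0.60575875 0.032956   0.02      ] -0.20690137487245197
[0.52452151 0.04444735 0.02      ] [ 0.51519119 -0.00940425  0.02      ]
```

Request:
move_arm:
  steps:
    - [0, 0, 0, 0, 0.08]
    - [0, 0, 0, 0, 0.08]
    - [0, 0, 0, 0, 0.08]
    - [0, 0, 0, 0, 0.08]
    - [0, 0, 0, 0, 0.08]
    - [0, 0, 0, 0, 0.08]
    - [0, 0, 0, 0, 0.08]
    - [0, 0, 0, 0, 0.08]
    - [0, 0, 0, 0, 0]
    - [0, 0, 0, 0, 0]

```text
t: 10.8
eef_pos: [0.525, -0.1853, 0.0819]
tcp_rot: [0.889, -0.457, -0.0, 0.0]
ft_force: [-5.7, 1.9, 6.9]
opening: 0.0135
```

```bash
python3 - <<'E'
from h import *
c,pc=grab('scene','c6.png');im,p=grab('wrist','w6.png');s,ps=grab('side','s6.png')
t=bot.get_state();print(t['t'],t['eef_pos'],t['ft_force'],t['ft_torque'],t['opening'],R.from_quat(t['tcp_rot']).as_matrix()[:2,0])
th=-.207;r=R.from_euler('z',th)
for n,P,fi in(('c',pc,0),('w',p,1),('s',ps,0)):print(n,proj(P,r.apply([-.055,.09,.031])+[.6025,-.105,0],fi))
f=lambda im,x,y,W,H,k:cv2.resize(im[y:y+H,x:x+W],(int(W*k),int(H*k)),interpolation=cv2.INTER_CUBIC)
cv2.imwrite('pics/m8.png',np.hstack([f(c,280,240,50,38,8),f(s,320,225,50,38,8)]))
E
```

```text
10.95 [ 0.52497489 -0.18531123  0.08189912] [-5.36965626  2.11287452  6.63850428] [0.31819056 1.11705216 0.00285883] 0.01314228582953981 [ 0.58170292 -0.81340111]
c (np.float64(305.69811608794106), np.float64(262.5612248753371))
w (np.float64(136.0193392341417), np.float64(29.66810352302258))
s (np.float64(351.1244640889914), np.float64(241.44878062116769))
```

View pics/m8.png

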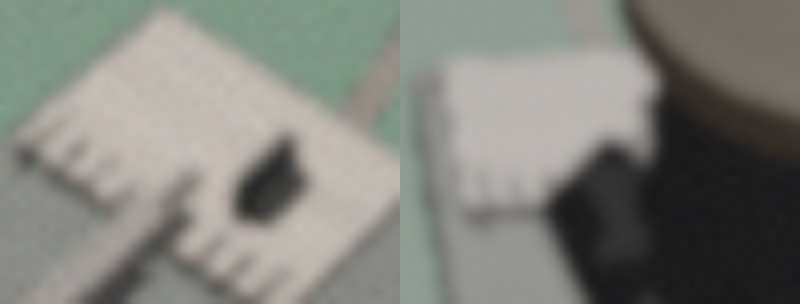

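The scene crop shows the pointer tip at (303.4,262.5), still on the −x side of the clip at (314,262).

```bash
python3 - <<'E'
from h import *
C=eyes.camera_params('scene')
c=lambda x,y,z:onz(C,280+(x)/8,240+y/8,z)
g=lambda X:disp(X,-.207)
print('tip',g(c(110,140,.031)),g(c(187,180,.031)))
print('clip near edge',[g(c(243,y,z)).round(1) for y,z in((210,.02),(190,.03),(185,.034))], 'apex',[g(c(290,138,z)).round(1) for z in(.03,.035,.04,.045)])
im=cv2.imread('pics/w6.png');print(im.shape)
# dark clip blob in wrist view
gr=cv2.cvtColor(im,6);m=((gr<95)).astype(np.uint8)[0:80,90:220]
n,l,st,ce=cv2.connectedComponentsWithStats(m)
for i in range(1,n):
    if st[i,4]>8: print(st[i]+[90,0,0,0,0],ce[i]+[90,0])
np.set_printoptions(linewidth=250)
print('cols 128-172'); print(gr[4:46:1,128:172:1]//10)
E
```

```text
tip [-80.64767511  84.28876092  31.        ] [-58.42427911  87.25953828  31.        ]
clip near edge [array([-48.6,  95.7,  20. ]), array([-47. ,  94.2,  30. ]), array([-45.7,  92.9,  34. ])] apex [array([-49. , 113.3,  30. ]), array([-46.2, 110.2,  35. ]), array([-43.3, 107. ,  40. ]), array([-40.5, 103.9,  45. ])]
(400, 640, 3)
[125   4  26  24 334] [138.85928144  14.82335329]
[154  12  31  35 164] [169.82317073  28.11585366]
[161  50  14  15  33] [168.24242424  58.21212121]
[127  58  19  22  84] [136.11904762  68.64285714]
[175  66  36  14 193] [194.87564767  74.68393782]
cols 128-172
[[14 17 19 ... 20 19 20]
 [ 8 11 16 ... 20 20 19]
 [ 8  7  8 ... 20 20 19]
 ...
 [20 20 19 ... 14 14 14]
 [20 20 19 ... 14 14 14]
 [20 20 19 ... 14 14 14]]
```

Request:
move_arm:
  steps:
    - [0, 0, 0, 0, 0.07]
    - [0, 0, 0, 0, 0.07]
    - [0, 0, 0, 0, 0.06]
    - [0, 0, 0, 0, 0]
    - [0, 0, 0, 0, 0]
    - [0, 0, 0, 0, 0]
    - [4, 0, 0, 0, 0]
    - [4, 0, 0, 0, 0]
    - [4, 0, 0, -3, 0]
    - [4, 0, 0, -5, 0]

```text
t: 12.2
eef_pos: [0.5247, -0.1851, 0.1613]
tcp_rot: [0.839, -0.544, -0.001, 0.0]
ft_force: [-0.5, -0.5, 1.0]
opening: 0.0397
```

```bash
python3 - <<'E'
from h import *
c,pc=grab('scene','c7.png')
t=bot.get_state();print(t['t'],t['eef_pos'],t['ft_force'],t['opening'],R.from_quat(t['tcp_rot']).as_matrix()[:2,0])
p=eyes.camera_params('wrist');T=R.from_quat(t['tcp_rot'])
print('cam in tool',T.inv().apply(p['origin']-t['eef_pos']))
mark=R.from_euler('z',-.207).apply([-.048,.095,.031])+[.6025,-.105,0];print(mark)
E
```

```text
12.25 [ 0.52684906 -0.18612706  0.16929379] [ 0.24669363 -1.18230222  9.15633137] 0.040162904910534876 [ 0.40856454 -0.912715  ]
cam in tool [ 0.00058755 -0.07092035 -0.14195579]
[ 0.57504957 -0.00216288  0.031     ]
```

Request:
move_arm:
  steps:
    - [4, 0, 0, 0, -0.157]
    - [4, 0, 0, 0, -0.157]
    - [4, 0, 0, 0, -0.157]
    - [4, 0, 0, 0, -0.157]
    - [4, 0, 0, 0, -0.157]
    - [4, 0, 0, 0, -0.158]
    - [4, 0.4, -4, 0.5, 0]
    - [4, 0.4, -4, 2, 0]
    - [4, 0.3, -3.9, 2.5, 0]
    - [4, 0, 0, 0, 0]

```text
t: 13.5
eef_pos: [0.5601, -0.0689, 0.1098]
tcp_rot: [0.995, -0.102, -0.001, -0.0]
ft_force: [-0.1, -0.1, 0.3]
opening: 0.0398
```

```bash
python3 - <<'E'
from h import *
import time
eyes.get_image('side');eyes.get_image('side')
im,p=grab('wrist','w8.png');c,pc=grab('scene','c8.png')
t=bot.get_state();print(t['t'],t['eef_pos'],R.from_quat(t['tcp_rot']).as_matrix()[:2,0])
r=R.from_euler('z',-.207);D=lambda x,y,z:proj(p,r.apply([x,y,z])+[.6025,-.105,0],1)
for x in(-.06,-.05,-.04):print(D(x,.09,.031),D(x,.11,.031))
u,v=map(int,D(-.05,.095,.031));x0,y0=u-33,max(v-40,0);print(x0,y0)
f=lambda im,x,y,W,H,k:cv2.resize(im[y:y+H,x:x+W],(int(W*k),int(H*k)),interpolation=cv2.INTER_CUBIC)
cv2.imwrite('pics/m9.png',np.hstack([f(im,x0,y0,66,90,6.6)[:590],f(c,285,240,44,64,9.2)[:590,:360]][:2]) if 0 else np.hstack([f(im,x0,y0,66,90,6.6)[:588],f(c,290,235,40,65,9.05)[:588]]))
E
```

```text
13.7 [ 0.56074552 -0.07202408  0.11244446] [ 0.97852326 -0.2061338 ]
(np.float64(295.17687645111994), np.float64(121.1930907320641)) (np.float64(295.07162574445596), np.float64(93.44945709471634))
(np.float64(309.21663403850744), np.float64(121.11752339910102)) (np.float64(309.21081236328683), np.float64(93.34446068778921))
(np.float64(323.2725518217224), np.float64(121.15109337570351)) (np.float64(323.36629009966686), np.float64(93.38664416373895))
276 74
```

View pics/m9.png

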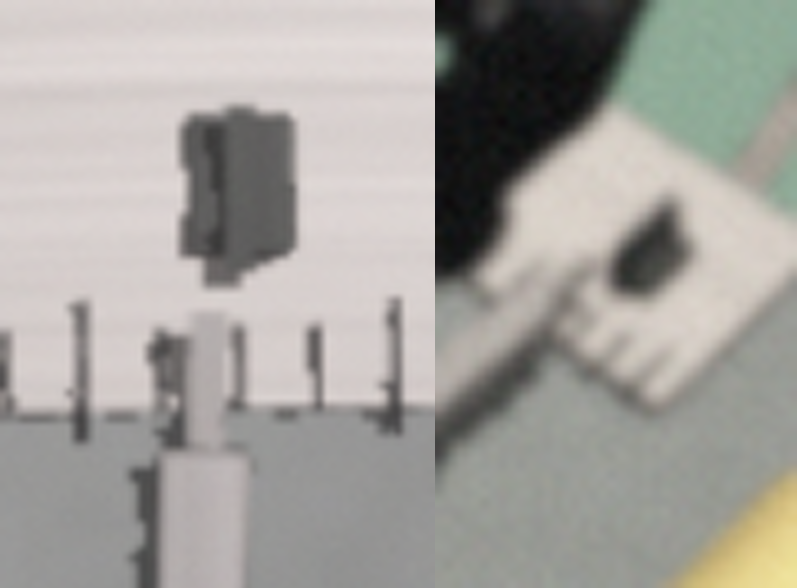

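The overhead crop shows the pointer tip centred at column 208 and the fin's near end at column 222. That leaves the pointer about 1.5 mm short of the mark on the −x side. I'll get sub-pixel profiles before the final nudge.

```bash
python3 - <<'E'
from h import *
np.set_printoptions(linewidth=200)
g=cv2.cvtColor(cv2.imread('pics/w8.png'),6)
for v in list(range(88,128,2))+[115,116,117]: print(v,*g[v,302:323])
t=bot.get_state();print(t['eef_pos'],t['t'])
E
```

```text
88 207 207 207 207 207 206 207 207 207 207 206 206 206 208 208 208 208 209 209 209 208
90 211 210 204 199 199 199 197 182 153 132 130 136 154 189 198 198 197 200 211 212 212
92 209 181 136 101 98 98 96 97 98 97 97 96 97 97 100 101 101 113 154 201 210
94 202 141 92 89 85 64 64 68 85 94 96 96 97 94 95 97 100 111 144 197 208
96 204 142 94 88 86 66 63 69 86 95 96 95 95 95 95 97 98 110 144 198 209
98 207 150 101 90 95 88 67 65 84 96 97 95 95 93 96 96 99 111 146 200 210
100 209 203 151 96 94 90 66 65 86 94 96 95 95 93 94 95 99 108 145 200 211
102 215 210 154 96 94 89 68 65 84 96 95 95 94 93 94 96 96 97 114 197 215
104 209 204 147 96 93 95 92 73 86 94 96 97 93 93 93 95 97 98 117 194 210
106 210 173 120 92 95 94 92 73 82 92 95 94 94 93 93 96 97 98 118 196 213
108 207 141 93 87 95 91 80 68 83 92 93 93 92 91 94 95 97 97 115 195 212
110 201 136 91 87 86 71 61 63 82 94 94 92 93 93 92 94 95 98 119 190 208
112 202 145 112 101 92 77 70 71 86 93 95 91 85 78 79 89 103 130 191 205 208
114 208 207 206 204 178 116 102 103 96 94 98 109 127 171 185 196 207 208 209 210 210
116 207 208 208 205 179 118 111 109 108 115 154 201 206 207 209 210 210 208 210 209 210
118 208 208 208 208 208 203 203 205 204 205 207 209 209 209 209 209 210 209 209 209 209
120 210 210 209 207 207 206 207 206 208 209 209 210 209 210 210 209 208 209 210 209 211
122 205 204 196 185 177 177 177 179 191 189 191 202 206 207 206 205 205 205 206 205 203
124 172 173 174 174 176 176 175 176 170 136 122 174 202 206 205 206 205 206 206 202 160
126 101 106 131 159 174 175 175 176 175 137 118 173 204 207 207 208 209 208 208 204 160
115 209 209 209 206 178 115 102 103 100 103 132 170 181 201 208 209 211 210 210 209 209
116 207 208 208 205 179 118 111 109 108 115 154 201 206 207 209 210 210 208 210 209 210
117 207 207 207 207 190 157 154 154 154 156 177 205 208 208 208 209 209 209 209 209 209
[ 0.56074552 -0.07202408  0.11244446] 13.7
```

Reading the profile, the near stub at columns 306–309 is the fin's shadow, matching the pointer's own shadow. The fin itself spans 309.7–314.2, so its centre is 312. The pointer is at 307, which leaves a gap of about 3.5 mm, or roughly 0.09 rad. I'll regrip and add that.

Request:
move_arm:
  steps:
    - [4, -0.3, 3.9, -2.5, 0]
    - [4, -0.4, 4, -2, 0]
    - [4, -0.4, 4, -0.5, 0]
    - [4, 0, 0, 0, 0.157]
    - [4, 0, 0, 0, 0.157]
    - [4, 0, 0, 0, 0.157]
    - [4, 0, 0, 0, 0.157]
    - [4, 0, 0, 0, 0.157]
    - [4, 0, 0, 0, 0.158]
    - [4, 0, 0, 0, 0]

```text
t: 14.95
eef_pos: [0.5252, -0.1863, 0.1624]
tcp_rot: [0.839, -0.544, 0.001, 0.0]
ft_force: [-0.2, 0.1, 1.3]
opening: 0.0396
```

```bash
python3 - <<'E'
from h import *
t=bot.get_state();print(t['t'],t['eef_pos'],R.from_quat(t['tcp_rot']).as_matrix()[:2,0])
E
```

```text
14.95 [ 0.52515121 -0.18630464  0.16238938] [ 0.40807818 -0.91294659]
```

Request:
move_arm:
  steps:
    - [4, 0, 0, 3, 0]
    - [4, 0, 0, 3, 0]
    - [4, 0, 0, 2, 0]
    - [4, 0, 0, 0, 0]
    - [0, 0, 0, 0, 0]
    - [0, 0, 0, 0, 0]
    - [0, 0, 0, 0, 0]
    - [0, 0, 0, 0, 0.045]
    - [0, 0, 0, 0, 0.04]
    - [0, 0, 0, 0, 0]
  force: 40

```text
t: 16.2
eef_pos: [0.5255, -0.1854, 0.083]
tcp_rot: [0.815, -0.579, 0.001, -0.0]
ft_force: [-4.3, 3.6, 7.6]
opening: 0.0133
```

```bash
python3 - <<'E'
from h import *
c,pc=grab('scene','c9.png')
t=bot.get_state();print(t['t'],t['eef_pos'],t['ft_force'],t['ft_torque'],t['opening'],R.from_quat(t['tcp_rot']).as_matrix()[:2,0])
# pointer shift between c7(before) and c9 by image registration of a patch round the pointer
a=cv2.cvtColor(cv2.imread('pics/c7.png'),6);b=cv2.cvtColor(c,6)
T=a[254:274,288:306]
for y0,y1,x0,x1 in((262,278,290,304),(266,282,282,298)):
    r=cv2.matchTemplate(cv2.resize(b[y0-6:y1+6,x0-6:x1+6],None,fx=8,fy=8,interpolation=2),cv2.resize(a[y0:y1,x0:x1],None,fx=8,fy=8,interpolation=2),5)
    _,v,_,l=cv2.minMaxLoc(r);print(v,np.array(l)/8-6)
E
```

```text
16.25 [ 0.52554251 -0.18534614  0.08297887] [-4.01885471  3.25833979  7.39081062] [0.65031609 0.54395851 0.00499207] 0.013601844979368689 [ 0.33017003 -0.94392126]
0.9689213633537292 [0.875 0.625]
0.9833530783653259 [0.75 0.5 ]
```

Request:
move_arm:
  steps:
    - [0, 0, 0, 0, 0.02]
    - [0, 0, 0, 0, 0]
    - [0, 0, 0, 0, 0]
    - [4, 0, 0, 0, 0]
    - [4, 0, 0, 0, 0]
    - [4, 0, 0, -3, 0]
    - [4, 0, 0, -5, 0]
    - [4, 0, 0, 0, -0.17]
    - [4, 0, 0, 0, -0.17]
    - [4, 0, 0, 0, -0.17]

```text
t: 17.5
eef_pos: [0.5253, -0.1855, 0.162]
tcp_rot: [0.932, -0.361, 0.0, 0.0]
ft_force: [-0.9, -0.3, 0.0]
opening: 0.0401
```

Request:
move_arm:
  steps:
    - [4, 0, 0, 0, -0.17]
    - [4, 0, 0, 0, -0.17]
    - [4, 0, 0, 0, -0.17]
    - [4, 0, 0, 0, -0.028]
    - [4, 0.4, -4, 0.5, 0]
    - [4, 0.4, -4, 2, 0]
    - [4, 0.3, -3.9, 2.5, 0]
    - [4, 0, 0, 0, 0]
    - [4, 0, 0, 0, 0]
    - [4, 0, 0, 0, 0]

```text
t: 18.75
eef_pos: [0.5607, -0.0722, 0.1125]
tcp_rot: [0.995, -0.104, 0.0, 0.0]
ft_force: [0.2, -0.5, -0.0]
opening: 0.0399
```

```bash
python3 - <<'E'
from h import *
im,p=grab('wrist','w10.png');c,pc=grab('scene','c10.png')
t=bot.get_state();print(t['t'],t['eef_pos'],R.from_quat(t['tcp_rot']).as_matrix()[:2,0])
r=R.from_euler('z',-.207)
for x in(-.05,-.04):print(proj(p,r.apply([x,.09,.031])+[.6025,-.105,0],1))
g=cv2.cvtColor(im,6)
print('    ',*range(300,326))
for v in range(88,140,2): print(v,*g[v,300:326])
E
```

```text
18.85 [ 0.56058965 -0.07203041  0.1123366 ] [ 0.97831192 -0.20713555]
(np.float64(308.4927696721161), np.float64(119.84867245583028))
(np.float64(322.5097050501403), np.float64(119.8376587750226))
     300 301 302 303 304 305 306 307 308 309 310 311 312 313 314 315 316 317 318 319 320 321 322 323 324 325
88 210 211 210 211 209 210 207 208 208 194 187 186 188 195 207 209 211 210 209 210 211 212 213 212 212 212
90 212 210 209 197 168 142 138 137 135 111 102 100 100 103 112 115 117 121 139 178 208 211 211 211 210 211
92 210 201 144 102 92 85 69 66 67 82 92 96 96 96 95 96 98 99 98 132 203 209 209 209 209 209
94 208 200 130 87 88 94 82 65 64 81 92 95 98 96 96 96 97 99 98 132 204 210 209 209 209 209
96 212 209 182 122 94 95 87 65 66 81 92 97 98 96 94 95 98 98 97 133 206 213 212 212 212 213
98 210 210 204 136 94 95 87 66 64 82 93 95 96 95 94 96 96 98 98 134 205 211 211 211 211 212
100 214 214 207 136 94 96 94 89 69 81 93 95 97 96 95 94 95 98 99 135 209 217 217 216 217 217
102 212 212 205 142 101 95 95 88 68 81 93 95 96 97 94 95 96 97 98 131 206 213 213 212 212 211
104 212 211 203 137 99 94 
[... 1138 characters left out ...]
5 176 176 179 192 204 208 208 208 207 204 157 106 103 154 203
128 153 204 210 211 209 206 175 119 127 165 174 175 175 179 193 204 208 208 208 208 208 204 154 110 153 202
130 152 200 206 205 207 202 172 117 125 165 175 175 176 180 195 203 204 204 204 205 204 200 157 113 150 199
132 157 201 204 204 192 183 156 117 131 165 172 174 174 180 197 205 206 207 207 207 207 203 156 113 150 202
134 138 172 175 169 123 96 95 107 138 166 172 173 173 173 167 161 152 144 143 142 143 142 119 98 116 140
136 150 149 150 146 103 83 82 97 131 165 173 173 174 169 156 150 139 130 128 133 145 150 150 149 150 151
138 150 150 152 147 104 83 81 99 135 165 171 174 171 168 154 152 150 152 151 151 152 152 150 151 151 151
```

The pointer tip spans columns 308.6–313.9 (centre 311.3) and the fin 308.7–313.7 (centre 311.2). They agree within about 0.2 mm. Now I'll regrip with the same pose, ease back within the play and lift off.

Request:
move_arm:
  steps:
    - [4, -0.3, 3.9, -2.5, 0]
    - [4, -0.4, 4, -2, 0]
    - [4, -0.4, 4, -0.5, 0]
    - [4, 0, 0, 0, 0.17]
    - [4, 0, 0, 0, 0.17]
    - [4, 0, 0, 0, 0.17]
    - [4, 0, 0, 0, 0.17]
    - [4, 0, 0, 0, 0.17]
    - [4, 0, 0, 0, 0.17]
    - [4, 0, 0, 0, 0.028]

```text
t: 20.1
eef_pos: [0.5252, -0.1858, 0.1621]
tcp_rot: [0.809, -0.588, 0.0, -0.0]
ft_force: [0.2, 0.1, -0.6]
opening: 0.0401
```

Request:
move_arm:
  steps:
    - [4, 0, 0, 0, 0]
    - [4, 0, 0, 3, 0]
    - [4, 0, 0, 3, 0]
    - [4, 0, 0, 2, 0]
    - [4, 0, 0, 0, 0]
    - [0, 0, 0, 0, 0]
    - [0, 0, 0, 0, 0]
    - [0, 0, 0, 0, 0]
    - [0, 0, 0, 0, -0.03]
    - [0, 0, 0, 0, 0]
  force: 30

```text
t: 21.35
eef_pos: [0.5257, -0.1855, 0.0829]
tcp_rot: [0.818, -0.575, 0.001, -0.0]
ft_force: [-1.9, 2.4, 6.2]
opening: 0.0134
```

```bash
python3 - <<'E'
from h import *
t=bot.get_state();print(t['t'],t['eef_pos'],t['ft_force'],t['ft_torque'],t['opening'],R.from_quat(t['tcp_rot']).as_matrix()[:2,0])
E
```

```text
21.35 [ 0.52566308 -0.18550671  0.08286108] [-1.86602217  2.42177727  6.15390056] [0.39624239 0.2630958  0.01662611] 0.013388894867817809 [ 0.33983245 -0.94048548]
```

Request:
move_arm:
  steps:
    - [0, 0, 0, -0.3, 0]
    - [0, 0, 0, -0.4, 0]
    - [0, 0, 0, -0.4, 0]
    - [0, 0, 0, -0.5, 0]
    - [0, 0, 0, -0.6, 0]
    - [0, 0, 0, -1.5, 0]
    - [0, 0, 0, -3, 0]
    - [0, 0, 0, -3, 0]
    - [0, 0, 0, -2, 0]
    - [0, 0, 0, 0, 0]

```text
t: 22.6
eef_pos: [0.5258, -0.1857, 0.2008]
tcp_rot: [0.818, -0.575, 0.002, -0.0]
ft_force: [-1.0, 0.1, -1.5]
opening: 0.0143
```

```bash
python3 - <<'E'
from h import *
c,pc=grab('scene','c11.png')
t=bot.get_state();print(t['t'],t['eef_pos'],t['ft_force'],t['opening'],R.from_quat(t['tcp_rot']).as_matrix()[:2,0])
a=cv2.cvtColor(cv2.imread('pics/c10.png'),6);b=cv2.cvtColor(c,6)
for n,y0,y1,x0,x1 in(('ptr',264,278,292,305),('ptr2',262,284,280,306),('clip',255,270,305,322)):
    r=cv2.matchTemplate(cv2.resize(b[y0-6:y1+6,x0-6:x1+6],None,fx=8,fy=8,interpolation=2),cv2.resize(a[y0:y1,x0:x1],None,fx=8,fy=8,interpolation=2),5)
    _,v,_,l=cv2.minMaxLoc(r);print(n,v,np.array(l)/8-6)
g=b[270:340,195:260];cv2.imwrite('pics/c11crop.png',g)
E
```

```text
22.65 [ 0.52541764 -0.1854596   0.19930265] [-0.12567734 -0.20004007 -1.88144704] 0.013668920036520451 [ 0.33897967 -0.94079336]
ptr 0.9255194664001465 [-0.375  0.375]
ptr2 0.7343214750289917 [-0.25  0.25]
clip 0.9991574883460999 [0. 0.]
```

Request:
move_arm:
  steps:
    - [0, 0, 0, 0, -0.17]
    - [0, 0, 0, 0, -0.17]
    - [0, 0, 0, 0, -0.17]
    - [0, 0, 0, 0, -0.17]
    - [0, 0, 0, 0, -0.17]
    - [0, 0, 0, 0, -0.168]
    - [0, 0.4, -4, 1.5, 0]
    - [0, 0.4, -4, 1.5, 0]
    - [0, 0.3, -3.9, 1, 0]
    - [0, 0, 0, 0, 0]

```text
t: 23.9
eef_pos: [0.5601, -0.0688, 0.1568]
tcp_rot: [0.995, -0.102, -0.002, -0.0]
ft_force: [0.6, -0.6, -0.9]
opening: 0.0134
```

```bash
python3 - <<'E'
from h import *
eyes.get_image('side')
im,p=grab('wrist','w12.png')
t=bot.get_state();print(t['t'],t['eef_pos'],R.from_quat(t['tcp_rot']).as_matrix()[:2,0])
r=R.from_euler('z',-.207)
for x in(-.05,-.04):
  u,v=proj(p,r.apply([x,.09,.031])+[.6025,-.105,0],1);print(u,v)
g=cv2.cvtColor(im,6);v=int(v)
print('    ',*range(300,326))
for w in range(v-26,v+18,2): print(w,*g[w,300:326])
E
```

```text
24.0 [ 0.56017594 -0.07110405  0.15801345] [ 0.97882156 -0.2047106 ]
311.1344087957256 121.02185275151639
322.7976776466807 121.06692596392267
     300 301 302 303 304 305 306 307 308 309 310 311 312 313 314 315 316 317 318 319 320 321 322 323 324 325
95 216 216 215 216 216 215 214 212 211 211 210 203 184 164 163 176 200 210 212 211 215 217 218 217 217 216
97 215 215 215 216 214 197 160 120 105 93 87 91 94 100 99 101 103 103 108 115 142 202 213 214 215 214
99 216 216 214 213 212 192 144 91 96 76 66 72 87 99 100 99 99 99 101 105 126 199 214 214 214 214
101 216 216 216 217 216 214 187 102 99 97 78 73 87 98 100 98 98 99 101 104 126 201 216 217 217 217
103 214 214 215 215 214 213 183 101 97 96 78 73 86 97 97 98 98 97 100 103 125 199 216 217 217 217
105 220 219 220 220 219 217 188 104 99 96 77 72 85 98 99 97 98 97 100 103 127 203 219 220 220 221
107 215 216 216 216 217 211 189 135 103 97 87 83 86 97 96 97 97 97 98 103 125 199 216 217 217 216
109 220 218 219 218 216 180 119 94 97 96 95 89 86 95 97 97 96 97 98 103 127 202 218 219 219 219
111 216 217 215 215 213 180 123 90 92 75 68 72 83 95 
[... 731 characters left out ...]
 167 179 180 183 200 211 213 213 213 208 168 127 160 208
127 214 209 191 126 188 211 214 215 206 140 114 149 174 179 180 184 202 212 213 213 213 209 158 112 155 206
129 211 209 195 113 155 194 210 211 201 139 115 149 176 179 181 187 201 209 211 209 210 208 177 137 149 205
131 210 209 194 116 153 193 209 209 205 178 142 152 175 178 179 185 202 209 209 210 209 208 188 159 159 207
133 184 183 169 113 140 167 175 162 117 100 114 152 175 177 179 178 169 156 142 140 141 142 134 120 125 144
135 157 156 156 155 156 155 154 138 92 84 105 147 174 177 176 170 160 149 140 140 141 151 155 155 156 155
137 157 156 156 156 155 155 154 140 95 89 113 150 175 177 175 161 152 152 157 157 155 156 157 156 157 157
```

The tip (311.4–315.9) and the fin (312–315.3) are both centred at about 313.6 with the knob off. On to the tray.

Request:
move_arm:
  steps:
    - [0, 0, 0, -2, 0]
    - [0, 0, 0, -2, 0]
    - [0, -1.7, -5.1, 0, 0]
    - [0, -1.7, -5.1, 0, 0]
    - [0, -1.7, -5.1, 0, 0]
    - [0, -1.7, -5.1, 0, 0]
    - [0, -1.7, -5.1, 0, 0]
    - [0, -1.6, -5.2, 0, 0]
    - [0, 0, 0, 0, 0.11]
    - [0, 0, 0, 0, 0.11]

```text
t: 25.25
eef_pos: [0.5249, 0.2496, 0.1986]
tcp_rot: [0.977, -0.214, -0.0, 0.0]
ft_force: [0.8, -0.6, -0.6]
opening: 0.0137
```

Request:
move_arm:
  steps:
    - [0, 0, 0, 3, 0]
    - [0, 0, 0, 3, 0]
    - [0, 0, 0, 3, 0]
    - [0, 0, 0, 3, 0]
    - [0, 0, 0, 2, 0]
    - [0, 0, 0, 0, 0]
    - [0, 0, 0, 0, 0]
    - [0, 0, 0, 0, 0]
    - [0, 0, 0, 0, 0]
    - [0, 0, 0, 0, 0]

```text
t: 26.5
eef_pos: [0.5248, 0.2501, 0.0591]
tcp_rot: [0.977, -0.212, 0.0, -0.0]
ft_force: [0.2, 0.7, -1.9]
opening: 0.0135
```

```bash
python3 - <<'E'
from h import *
t=bot.get_state();print(t['t'],t['eef_pos'],t['ft_force'],t['opening'],R.from_quat(t['tcp_rot']).as_matrix()[:2,0])
E
```

```text
26.5 [0.524815   0.25007069 0.05905717] [ 0.21063255  0.68922725 -1.85189171] 0.013539168319845566 [ 0.91024892 -0.41406144]
```

Request:
move_arm:
  steps:
    - [0, 0, 0, 1, 0]
    - [0, 0, 0, 0.8, 0]
    - [0, 0, 0, 0.3, 0]
    - [0, 0, 0, 0.1, 0]
    - [0, 0, 0, 0.1, 0]
    - [0, 0, 0, 0.1, 0]
    - [0, 0, 0, 0.05, 0]
    - [0, 0, 0, 0, 0]
    - [0, 0, 0, 0, 0]
    - [0, 0, 0, 0, 0]

```text
t: 27.75
eef_pos: [0.5248, 0.2501, 0.0349]
tcp_rot: [0.977, -0.212, 0.0, -0.0]
ft_force: [-3.6, -0.5, 6.5]
opening: 0.0136
```

Contact is at the expected height (0.035, 6.5 N). I'll let go and retreat.

Request:
move_arm:
  steps:
    - [2, 0, 0, 0, 0]
    - [4, 0, 0, 0, 0]
    - [4.3, 0, 0, 0, 0]
    - [4.3, 0, 0, 0, 0]
    - [4.3, 0, 0, -1, 0]
    - [4.3, 0, 0, -3, 0]
    - [4.3, 0, 0, -4, 0]
    - [4.3, 0, 0, -4, 0]
    - [4.3, 0, 2, -4, 0]
    - [4.3, 0, 0, 0, 0]

```text
t: 29.0
eef_pos: [0.5173, 0.2315, 0.1984]
tcp_rot: [0.977, -0.212, 0.003, -0.001]
ft_force: [-0.7, 0.2, -0.3]
opening: 0.0428
```

```bash
python3 - <<'E'
from h import *
eyes.get_image('side')
im,p=grab('wrist','w13.png');c,pc=grab('scene','c13.png')
t=bot.get_state();print(t['t'],t['eef_pos'],t['ft_force'],t['opening'])
u,v=map(int,proj(p,[.5245,.25,.03],1));print(u,v)
for th in(70,85):print(knob(im,p,thr=th,box=(u-40,v-40,u+40,v+40)))
a=cv2.imread('pics/s0.png') if 0 else cv2.imread('pics/s1.png')
r=cv2.absdiff(a,c)
print('tray diff',r[150:225,310:430].mean(), 'cam diff',r[150:175,360:385].mean(),r[185:215,360:395].mean(),'knob',r[165:200,335:355].mean())
m=(cv2.cvtColor(c,6)<45)[165:205,330:362];b=(cv2.cvtColor(a,6)<45)[165:205,330:362]
for y in range(0,40,2):print(''.join('.#'[int(x)] for x in b[y]),''.join('.#'[int(x)] for x in m[y]))
ref=cv2.cvtColor(cv2.imread('pics/c10.png'),6);g=cv2.cvtColor(c,6)
for y0,y1,x0,x1 in((264,278,292,305),(262,284,280,306)):
    q=cv2.matchTemplate(cv2.resize(g[y0-6:y1+6,x0-6:x1+6],None,fx=8,fy=8,interpolation=2),cv2.resize(ref[y0:y1,x0:x1],None,fx=8,fy=8,interpolation=2),5)
    _,vv,_,l=cv2.minMaxLoc(q);print(vv,np.array(l)/8-6)
E
```

```text
29.15 [0.51629983 0.23182318 0.193942  ] [-0.67791271  0.38407271 -0.56473228] 0.0431735295501361
311 165
((524.45556640625, 248.00164794921875), (52.87833023071289, 30.253955841064453), 65.99771881103516)
((524.4972534179688, 248.45359802246094), (53.737388610839844, 30.54734230041504), 65.99502563476562)
tray diff 6.554407407407408 cam diff 2.1253333333333333 2.021904761904762 knob 9.549523809523809
................................ ................................
................................ ................................
..................####.......... ....................##..........
..............#########......... ...............########.........
..........############.......... ..........#############.........
.........#############.......... .........##############.........
........##############.......... .........##############.........
........##############.......... .........#############..........
........###############......... ........###############.........
......###################....... .......##################.......
.....####################....... .....#####################......
....#####################....... .....####################.......
....####################........ .....####################.......
.....###############............ .....################...........
.......##########............... .......##########...............
..........##.................... .........####...................
................................ ................................
................................ ................................
................................ ................................
................................ ................................
0.922640323638916 [-0.375  0.375]
0.7343081831932068 [-0.375  0.375]
```

The knob stands upright where it started, its silhouette matching the original to within about a pixel. The cameras haven't moved, and the pointer hasn't moved since the overhead check. I'll hand in.

```bash
python3 -c "
from h import *
print(bot.sign_off())"
```

```text
the job is handed in; nothing more can be done
None
```

The job is done and handed in, with the last clock reading before sign-off at 29 s of the 64 s allowed.

**What I did:**
- I picked up the black knob and felt it down onto the tang until it was fully seated on the collar, pressing with only about 3 N.
- I turned it clockwise in three small stages, 0.94 rad of commanded turn in all (including slack). To see the pointer from above, I let go of the seated knob twice and then re-gripped it.
- I then backed off 0.03 rad within the play, lifted the knob off and stood it back at its old place in the tray. The gripper is open and clear of everything.

**Last checks:**
- **Pointer:** with the knob off, the pointer tip and the index fin were both centred at about column 313.6 in the overhead view, so they agree to roughly 0.5 mm.
- **Knob:** it stands upright, and its outline in the scene view matches the starting one to about 1 pixel. The wrist view puts it about 3 mm from where it started.
- **Cameras:** they look unmoved.
- **Forces:** the wrist force read at most about 10 N at every check.

**Checks that disagreed:**
- My first overhead reading of the clip was off because I took the fin's shadow for the fin. I corrected that before the final nudge.
- The scene-camera comparison of the pointer before and after lifting the knob matched only moderately (0.73–0.93). It suggested a shift of about half a pixel, mostly not along the pointer's direction of travel. I put that down to the arm's changed shadow and relied on the overhead view.

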